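# Point out the swap in the spice rack

## Task

The salt shaker has been put into the spice rack by mistake, while the spice jar that belongs there stands out on the worktop. Show a helper the swap by pointing only: bring the fingertips about 3 cm straight above the top of the shaker and keep still there for three seconds, then point in the same way, again for three seconds, at that spice jar on the worktop, and finish there, still pointing at it. Touch and move nothing.

Things in the scene. Friction and masses are not known exactly. Their poses are not given: they have to be found in the camera images.
- rack: Low light-wood spice rack, fixed to the worktop: an open tray 62 wide x 174 long x 40 mm high with two partitions making three square pockets in one row (50 mm inside, 56 mm from centre to centre), and end boards 52 mm high. Origin under its centre on the worktop; body y runs along the row, z up; pocket centres at y = -56, 0, 56 mm.
- shaker: Salt shaker: small glass shaker with a domed grey metal top, narrower than the spice jars' caps, 44 mm across, 90 mm tall. Stands upright and loose in one of the rack's three pockets (any of them), on the 6 mm floor, so its top is 96 mm above the worktop. Origin at the centre of its underside.
- shaker_top (a point): Centre of the shaker's domed top, 90 mm above its underside. A tall coffee machine stands close behind the rack, a wall is to its right, and a shelf overhangs the back of the worktop 0.44 m up: keep hand and wrist over the front half of the worktop. Draw the arm in left of the rack, to about 0.44 m from the base, before swinging across; fingertips 0.24 m up pass over all loose things.
- stray_jar: Glass spice jar of the same shape as those in the rack, with a flat wide plastic cap, 46 mm across, 106 mm tall; the only spice jar that stands on the worktop outside the rack, to its left, near a pepper mill and a gourd. Upright, loose. Origin at the centre of its underside.
- stray_jar_top (a point): Centre of the top of the stray jar's cap, 106 mm above its underside.
- rack_jar_1: Spice jar standing in a rack pocket, 46 mm across, 100 mm tall. Origin at the centre of its underside; loose.
- rack_jar_2: Spice jar standing in a rack pocket, 46 mm across, 106 mm tall. Origin at the centre of its underside; loose.
- pepper_mill: Turned wooden pepper mill, 58 mm across, 150 mm tall, loose on the worktop left of the rack. Origin at the centre of its underside.
- gourd: Small pale pumpkin-shaped gourd, 62 mm across, 57 mm tall with its stalk, loose on the worktop left of the rack. Origin under its centre.
- wide_jar: Squat screw-lid jar, 73 mm across, 90 mm tall, loose, further left than the stray jar. Origin at the centre of its underside.
- tall_jar: Tall screw-lid jar, 74 mm across, 165 mm tall, loose, at the back to the left of the rack. Origin at the centre of its underside.
- low_jar: Low screw-lid jar, 73 mm across, 70 mm tall, loose, far left of the rack, near the front. Origin at the centre of its underside.

How it is judged:
By the outcome, as a careful person would: the job done as asked, in the order asked, and still so for the second after the job is handed in, with the robot touching nothing.
It also fails if it takes over 48 s, if anything falls off the work surface, if the arm or the gripper's body presses on something with over 40 N, if the wrist force passes 120 N, or if a joint passes its speed limit or range.

## Robot

A 6-joint arm with a two-finger parallel gripper is mounted at the origin on a cart in front of the work surface, level with it; the furniture and walls round the work are solid. World frame = base frame: x ahead of the robot, y to its left, z up, the work surface at z = 0. Lengths are in mm, angles in rad, forces in N, time in s.
With the tool pointing down it reaches from about 350 to 950 mm from the base axis. Payload 17.4 kg.
Tool frame: the origin (TCP) lies on the centre line of the jaws, within the pads' length; the fingertips stand 8 mm ahead of it and the grasp point (between the pads) lies 11 mm behind it (robot.finger_overhang is the distance from the TCP to the fingertips, in mm); z points along the fingers, y is the line along which they close (so a half turn about z gives the same grasp; the last joint's range is limited). The gripper opens to 93 mm and grips with 3 to 60 N. Pads are 15 mm wide; open, the fingers measure 128 mm over their backs; the gripper's body (75 mm by 188 mm) begins 65 mm behind the grasp point.
Start: joints at [1.082, 0.116, 1.442, -0, 1.584, -0.038], TCP at [294.096, 607.569, 226.646] pointing down, gripper open.
Joint ranges: [-2.83, 2.83], [-0.83, 2.19], [0.07, 2.5], [-1.14, 4.28], [0.01, 3], [-2.97, 2.97]. Speed limits (rad/s): [1.89, 1.89, 2.22, 3.14, 3.14, 3.14].

## Interface

Orientations are given as a unit quaternion [w, x, y, z].
In Python, from station import state, snapshot, ticket, trace, robot gives the robot as it stands.
- The arm moves only by the shell command python3 -m handwheel 'ROWS' [FORCE]. ROWS is JSON, a list of rows, each an object of numbers: "hand": the opening, from 0 (shut) to 1 (fully open); "dx", "dy", "dz": the shift along the tool's x, y, z normalised to -1 to 1, where 1 is 30 cm; "turn": the turn about the tool's z normalised to -1 to 1, where 1 is pi rad. In form: [{"hand": .., "dx": .., "dy": .., "dz": .., "turn": ..}, ...]. A call has 1 to 20 rows; each row is the pose to reach, as a shift and turn from the pose commanded when the call began, along the tool's axes at that moment, turning the shorter way round; what a row does not reach only later rows make up. A row lasts 1/12 s, in which the tool goes at most 41.7 mm and 7.16 degrees, less where a joint would pass 70% of its speed; a pose out of reach is approached as far as the arm can. A call with a number of a shift or a turn outside -1 to 1 is refused whole. A call with a gripper value outside its range is refused whole. The fingers move at their own pace and stop on an object; FORCE is the grip in N (left out, the last holds). Time passes only in rows, so rows that repeat a pose let the fingers close. It gives the time, the measured TCP pose, the force, the opening and the grip force at its end, in the units of the state.
- state(): the state, without advancing time (a new reading comes with each control period).
- snapshot(name): name is "side" or "top" or "wrist"; returns a dict with "color" (420x560x3 uint8, blue, green, red), "range_z" (420x560 float32, mm along the optical axis (not along the pixel's ray), 0 where there is no reading), "fx", "fy", "cx", "cy" (pixels), "R" (3x3) and "t" (3): a world point X has camera coordinates R X + t. Camera axes: x right, y down, z forward; pixel columns grow to the right and rows downward; lengths in mm; the calibration is good to about 2 mm. A picture is of the moment at which its call begins.
- ticket.sign_off(): hands the job in; it is judged then, once.
Trained networks look in the newest picture that a camera, given by its name, has taken for a name from the list of things; names that differ only in an ending like _2 or _b are one class to them, and where a whole thing is asked for, a point or a joint stands for the part that bears it (a point fixed in the world has none). Each returns a list of dicts, best first, with "confidence" (0 to 1); they miss things now and then, are a little off and sometimes report something else, mostly with a low value. They report only what shows in the picture. A call takes as long as a camera call.
- trace(camera, query): "mask" (420x560 bool, what is visible of it) and "bbox" ([centre column, centre row, width, height] in pixels, round what is visible of it).
The state is a dict: "clock": time; "joint_positions": joint angles; "joint_vel": joint speeds; "tau": joint torques, N m; "eef_pos": TCP position; "orientation": TCP orientation; "wrist_force": force on the tool from outside, world axes, zero at the start; "torque": the same for the moment, N m; "opening": opening from 0.0 (shut) to 1.0 (fully open); "grip_force": force on a finger pad.
Only numpy, scipy, OpenCV 4.12 (cv2) and the standard library are available. Lean on these libraries where they do the work, as an engineer would, in place of code of your own. Each camera call takes 0.05 s, during which the arm holds its last target. There are 200 camera calls.

## Working session

There is one attempt and no reset: what is moved stays moved. The work goes in short steps, Python scripts to look and compute and a shell command to move; the robot and the scene stay as the last step left them, time stands still between calls to the robot, and variables do not carry over. Pictures are saved under pics/ and viewed, at most 10 in all, crops included, and the job is handed in when it is done.

```bash
mkdir -p pics; cat > h.py <<'E'
import numpy as np, cv2
from station import state, snapshot, ticket, trace, robot
def pts(s,mask):
    v,u=np.nonzero(mask&(s["range_z"]>0)); z=s["range_z"][v,u]
    c=np.c_[(u-s["cx"])*z/s["fx"],(v-s["cy"])*z/s["fy"],z]
    return (c-s["t"])@s["R"]
E
python3 - <<'E'
from h import *
st=state(); print(st["clock"],st["eef_pos"],st["orientation"],robot.finger_overhang)
ims=[]
for c in("top","side"):
    s=snapshot(c); cv2.imwrite(f"pics/{c}0.png",s["color"]); print(c,s["R"],s["t"])
    for q in("shaker","stray_jar","rack","pepper_mill","gourd"):
        for d in trace(c,q)[:5]:
            p=pts(s,d["mask"])
            if len(p)<10: continue
            h=np.percentile(p[:,2],97); t=p[p[:,2]>h-8]
            print(c,q,round(d["confidence"],2),np.round(d["bbox"]),len(p),"top",t.mean(0).round(),"min",t.min(0).round(),"max",t.max(0).round())
E
```

```text
0.0 [294.02044247 607.40354268 225.9097467 ] [-1.37420586e-04  2.23505990e-01  9.74702397e-01 -5.39092995e-04] 8.0
top [[-0.02388843 -0.99951122  0.02016579]
 [-0.98515706  0.02010594 -0.17047381]
 [ 0.16998503 -0.02393883 -0.98515584]] [ 229.73838532  422.82866198 1101.05540981]
top shaker 0.75 [384. 186.  21.  20.] 346 top [470. -15.  94.] min [443. -30.  89.] max [484.  15. 111.]
top stray_jar 0.97 [243. 183.  23.  32.] 522 top [481. 296. 107.] min [460. 275. 103.] max [504. 317. 112.]
top rack 0.92 [361. 197.  89.  61.] 1242 top [448.  38.  53.] min [383. -60.  47.] max [516. 133. 108.]
top pepper_mill 0.94 [234. 225.  27.  35.] 658 top [389. 320. 146.] min [379. 307. 140.] max [402. 332. 153.]
top gourd 0.73 [272. 234.  28.  26.] 563 top [371. 238.  41.] min [348. 214.  37.] max [397. 261.  62.]
side [[ 0.88629687 -0.4631159  -0.00123446]
 [-0.23708143 -0.45142609 -0.86023653]
 [ 0.39783194  0.76271761 -0.50989371]] [-246.74695848  266.6807414   703.08690282]
side shaker 0.8 [367. 264.  18.  38.] 541 top [466. -24.  91.] min [453. -36.  86.] max [482. -10.  95.]
side shaker 0.71 [269. 233.  25.  18.] 407 top [368. 228.  39.] min [346. 206.  35.] max [391. 252.  54.]
side stray_jar 0.86 [297. 197.  18.  43.] 708 top [478. 288. 104.] min [458. 267.  98.] max [501. 316. 107.]
side stray_jar 0.15 [344. 270.  94.  58.] 1903 top [449.   9.  49.] min [380. -67.  43.] max [514. 121.  53.]
side rack 0.56 [345. 268.  97.  57.] 1740 top [450.   6.  50.] min [380. -67.  44.] max [514. 117.  53.]
side pepper_mill 0.94 [263. 197.  20.  58.] 959 top [386. 310. 136.] min [368. 295. 130.] max [408. 333. 149.]
side gourd 0.75 [269. 233.  26.  17.] 404 top [367. 228.  39.] min [346. 206.  35.] max [391. 250.  54.]
```

View pics/top0.png

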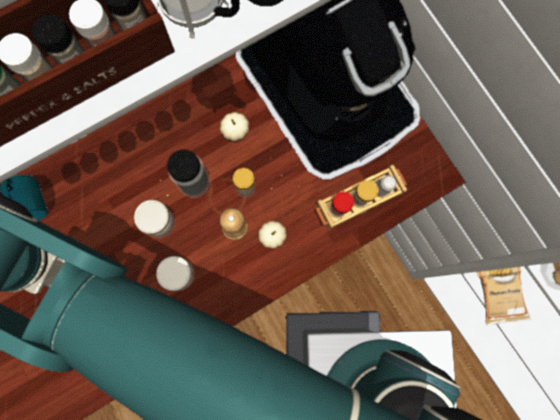

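View pics/side0.png

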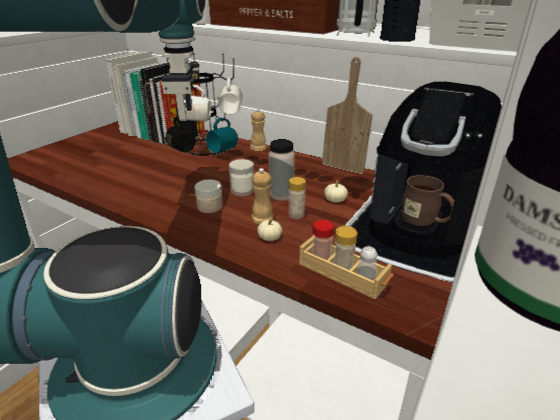

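The top view shows the rack with a red-capped jar (343,202), an orange-capped jar (367,190) and the grey-domed shaker at (388,184) in the right pocket. The stray orange-capped jar is at (243,180) and the mill at (233,222). The side view agrees. The side network's second "shaker" hit is the gourd. Next I'll refine both tops and map the clearance around the shaker.

```bash
python3 - <<'E'
from h import *
P=[]
for c in("top","side"):
    s=snapshot(c); P.append(pts(s,s["range_z"]>0))
    for q,lo,hi in(("shaker",80,99),("stray_jar",100,112)):
        d=trace(c,q)[0]; p=pts(s,d["mask"]); t=p[(p[:,2]>lo)&(p[:,2]<hi)]
        (x,y),r=cv2.minEnclosingCircle(t[:,:2].astype(np.float32))
        print(c,q,"circ",round(x),round(y),round(r),"med",np.median(t,0).round(),"zmax",np.percentile(t[:,2],98))
    if c=="top":
        r=trace(c,"rack")[0]; p=pts(s,r["mask"]); p=p[(p[:,2]>30)&(p[:,2]<56)]
        print("rack",cv2.minAreaRect(p[:,:2].astype(np.float32)))
p=np.vstack(P)
print("max height cm; rows x 300..740 step 40, cols y 400..-280 step -40")
for x in range(300,760,40):
    print(x,*["%3d"%(q[:,2].max()/10 if len(q) else -1) for y in range(400,-300,-40) for q in[p[(abs(p[:,0]-x)<20)&(abs(p[:,1]-y)<20)&(p[:,2]<420)]]])
E
```

```text
top shaker circ 471 -17 17 med [470. -14.  92.] zmax 97.7512376256282
top stray_jar circ 482 296 23 med [481. 296. 107.] zmax 110.39354911203986
rack ((450.14935302734375, 35.95451354980469), (64.59458923339844, 211.39859008789062), 25.125465393066406)
side shaker circ 468 -22 17 med [465. -26.  90.] zmax 95.23076408155292
  return _methods._mean(a, axis=axis, dtype=dtype,
  ret = um.true_divide(
Traceback (most recent call last):
IndexError: index -1 is out of bounds for axis 0 with size 0
```

Both cameras put the shaker at about (470,-18), and the rack's right pocket is at (473,-16). The jar is at about (481,294). Now the clearance map.

```bash
python3 - <<'E'
from h import *
p=np.vstack([pts(s,s["range_z"]>0) for s in map(snapshot,("top","side"))])
print("max height cm; x, then y 400..-280 step -40")
print("   ",*["%3d"%(y/10) for y in range(400,-300,-40)])
for x in range(260,760,40):
    print(x,*["%3d"%(q[:,2].max()/10 if len(q) else -1) for y in range(400,-300,-40) for q in[p[(abs(p[:,0]-x)<20)&(abs(p[:,1]-y)<20)&(p[:,2]<600)]]])
s=state();print(s["clock"],s["eef_pos"])
E
```

```text
max height cm; x, then y 400..-280 step -40
     40  36  32  28  24  20  16  12   8   4   0  -4  -8 -12 -16 -20 -24 -28
260  57  55   0   0   0   0   0   0 -89 -90 -89 -89 -89 -89 -90 -89 -90 -89
300   7   0   0   0   0   0   0   0   0 -89 -89 -89 -89 -90 -90 -89 -90 -90
340   0   0   0   3   4   3   0   0   0   0   0 -89 -89 -89 -90 -90 -89  22
380   0  13  15  13   5   4   0   5   5   0   0   0   0 -90 -90 -89 -89  27
420   0  13  14  13   3   0   0  11  11  11  11   3   0   0   0 -89  32  30
460  17  13  11  11   0   0   0  10  11  11  11   9   5   0   0   0  37  -1
500  17  16  11  11   0   0   2   2   2   4   9   9   4   0   0  41  39  -1
540  44  44   0   0   0   0   2   2   2   2   3   2   0   0   8  47  -1  -1
580  56  53  44  43   0   2  22  25  28  28   2   2   2   0  51  47  -1  -1
620  56  53  52  54  44   2  28  29  31  31  29  27   2  51  53  -1  -1  -1
660  51  44  51  50  52  52  44  34  34  33  32  28   2  49  44  -1  -1  -1
700  44  43  51  44   2  52  52  52  43  35  32  28  40  43  -1  -1  -1  -1
740  43  44  43   2  43  52  47  52  52  52  43  28  37  -1  -1  -1  -1  -1
1.05 [294.1011639  607.57553418 226.66421044]
```

```bash
cat > go.py <<'E'
from h import *
import sys
from scipy.spatial.transform import Rotation as Ro
def go(*W):
    s=state(); w=s["orientation"]; R=Ro.from_quat([w[1],w[2],w[3],w[0]])
    print("clock",round(s["clock"],2),"at",np.round(s["eef_pos"],1),"vmax",np.abs(s["joint_vel"]).max().round(4))
    for q in W: d=np.array(q)-s["eef_pos"]; print(q,"rows",np.ceil(np.linalg.norm(d)/41.7),(R.inv().apply(d)/300).round(3))
E
python3 -c "
from go import *
go((300,322,250),(403,175,250),(435,-10,250),(470,-18,250))"
```

```text
clock 1.05 at [294.1 607.6 226.7] vmax 0.0015
(300, 322, 250) rows 7.0 [-0.432 -0.848 -0.078]
(403, 175, 250) rows 11.0 [-0.955 -1.14  -0.078]
(435, -10, 250) rows 16.0 [-1.32  -1.648 -0.078]
(470, -18, 250) rows 16.0 [-1.436 -1.621 -0.078]
```

```bash
python3 -m handwheel '[{"hand":0,"dx":0,"dy":-0.1,"dz":-0.078,"turn":0},{"hand":0,"dx":-0.432,"dy":-0.848,"dz":-0.078,"turn":0},{"hand":0,"dx":-0.432,"dy":-0.848,"dz":-0.078,"turn":0},{"hand":0,"dx":-0.432,"dy":-0.848,"dz":-0.078,"turn":0},{"hand":0,"dx":-0.432,"dy":-0.848,"dz":-0.078,"turn":0},{"hand":0,"dx":-0.432,"dy":-0.848,"dz":-0.078,"turn":0},{"hand":0,"dx":-0.432,"dy":-0.848,"dz":-0.078,"turn":0},{"hand":0,"dx":-0.432,"dy":-0.848,"dz":-0.078,"turn":0},{"hand":0,"dx":-0.432,"dy":-0.848,"dz":-0.078,"turn":0},{"hand":0,"dx":-0.432,"dy":-0.848,"dz":-0.078,"turn":0},{"hand":0,"dx":-0.432,"dy":-0.848,"dz":-0.078,"turn":0},{"hand":0,"dx":-0.432,"dy":-0.848,"dz":-0.078,"turn":0}]'
python3 -c "
from go import *
go((403,175,250),(435,-10,250),(470,-18,250))"
```

```text
clock: 2.05
eef_pos: [299.8, 323.1, 249.8]
orientation: [-0.0, 0.223, 0.975, -0.0]
wrist_force: [-0.6, 0.1, 0.1]
opening: 0.189
grip_force: 0.0
clock 2.05 at [299.8 323.1 249.8] vmax 0.0033
(403, 175, 250) rows 5.0 [-0.524 -0.295 -0.001]
(435, -10, 250) rows 9.0 [-0.889 -0.804 -0.001]
(470, -18, 250) rows 10.0 [-1.005e+00 -7.770e-01 -1.000e-03]
```

```bash
python3 -m handwheel '[{"hand":0,"dx":-0.524,"dy":-0.295,"dz":0,"turn":0},{"hand":0,"dx":-0.524,"dy":-0.295,"dz":0,"turn":0},{"hand":0,"dx":-0.524,"dy":-0.295,"dz":0,"turn":0},{"hand":0,"dx":-0.524,"dy":-0.295,"dz":0,"turn":0},{"hand":0,"dx":-0.524,"dy":-0.295,"dz":0,"turn":0},{"hand":0,"dx":-0.524,"dy":-0.295,"dz":0,"turn":0},{"hand":0,"dx":-0.889,"dy":-0.804,"dz":0,"turn":0},{"hand":0,"dx":-0.889,"dy":-0.804,"dz":0,"turn":0},{"hand":0,"dx":-0.889,"dy":-0.804,"dz":0,"turn":0},{"hand":0,"dx":-0.889,"dy":-0.804,"dz":0,"turn":0},{"hand":0,"dx":-0.889,"dy":-0.804,"dz":0,"turn":0},{"hand":0,"dx":-0.889,"dy":-0.804,"dz":0,"turn":0},{"hand":0,"dx":-0.889,"dy":-0.804,"dz":0,"turn":0},{"hand":0,"dx":-0.889,"dy":-0.804,"dz":0,"turn":0}]'
python3 - <<'E'
from go import *
s=snapshot("wrist"); cv2.imwrite("pics/w1.png",s["color"])
for d in trace("wrist","shaker")[:3]:
    p=pts(s,d["mask"]); print(round(d["confidence"],2),d["bbox"])
    t=p[(p[:,2]>75)&(p[:,2]<101)]
    if len(t)>10: print(cv2.minEnclosingCircle(t[:,:2].astype(np.float32)),t.mean(0),t.max(0),t.min(0))
s=snapshot("side"); cv2.imwrite("pics/s1.png",s["color"])
go((470,-18,250),(470,-18,134))
E
```

```text
clock: 3.22
eef_pos: [435.0, -9.8, 249.8]
orientation: [-0.0, 0.223, 0.975, 0.0]
wrist_force: [0.4, 0.4, 0.7]
opening: 0.002
grip_force: 0.0
0.65 [295.5, 219.6, 43.4, 52.7]
((470.81591796875, -18.302413940429688), 17.172876358032227) [466.48332337 -16.56069335  88.63986281] [486.18908568  -1.27686162  94.56075747] [453.87082347 -35.44148768  75.07228932]
clock 3.37 at [434.9  -9.8 250.1] vmax 0.0067
(470, -18, 250) rows 1.0 [-0.117  0.026  0.   ]
(470, -18, 134) rows 3.0 [-0.117  0.026  0.387]
```

View pics/w1.png

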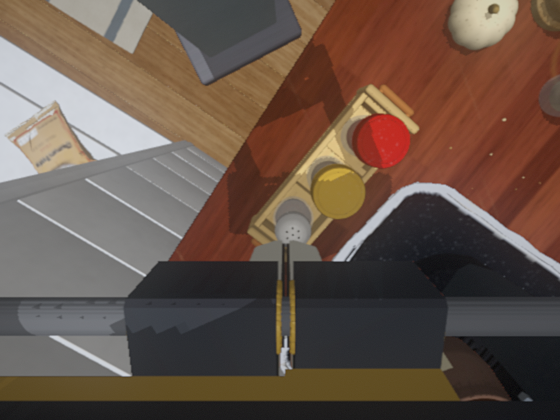

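View pics/s1.png

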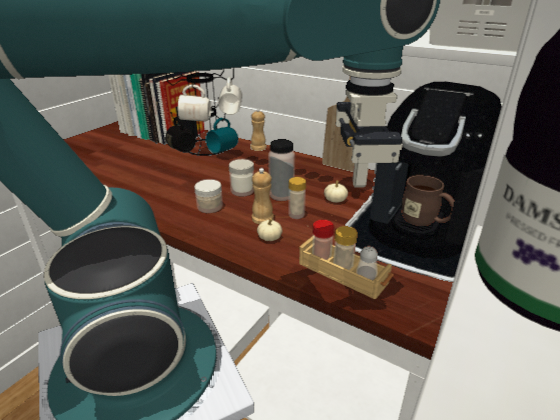

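The wrist view shows the perforated grey dome at (292,230) just ahead of the shut fingers. It measures (471,-18) and 95 high, matching the earlier estimate. The side view shows the hand clear of the machine and the wall. Moving over the shaker and down.

```bash
python3 -m handwheel '[{"hand":0,"dx":-0.12,"dy":0.028,"dz":0,"turn":0},{"hand":0,"dx":-0.12,"dy":0.028,"dz":0,"turn":0},{"hand":0,"dx":-0.12,"dy":0.028,"dz":0.1,"turn":0},{"hand":0,"dx":-0.12,"dy":0.028,"dz":0.2,"turn":0},{"hand":0,"dx":-0.12,"dy":0.028,"dz":0.28,"turn":0},{"hand":0,"dx":-0.12,"dy":0.028,"dz":0.34,"turn":0},{"hand":0,"dx":-0.12,"dy":0.028,"dz":0.37,"turn":0},{"hand":0,"dx":-0.12,"dy":0.028,"dz":0.387,"turn":0},{"hand":0,"dx":-0.12,"dy":0.028,"dz":0.387,"turn":0},{"hand":0,"dx":-0.12,"dy":0.028,"dz":0.387,"turn":0},{"hand":0,"dx":-0.12,"dy":0.028,"dz":0.387,"turn":0},{"hand":0,"dx":-0.12,"dy":0.028,"dz":0.387,"turn":0}]'
python3 - <<'E'
from go import *
s=snapshot("side"); cv2.imwrite("pics/s2.png",cv2.resize(s["color"][150:330,260:500],None,fx=3,fy=3))
go((471,-18,134))
E
```

```text
clock: 4.37
eef_pos: [471.4, -19.3, 135.0]
orientation: [0.001, 0.223, 0.975, 0.0]
wrist_force: [0.2, -0.1, -0.1]
opening: 0.008
grip_force: 0.0
clock 4.42 at [471.3 -19.3 134.8] vmax 0.0041
(471, -18, 134) rows 1.0 [0.003 0.004 0.003]
```

View pics/s2.png

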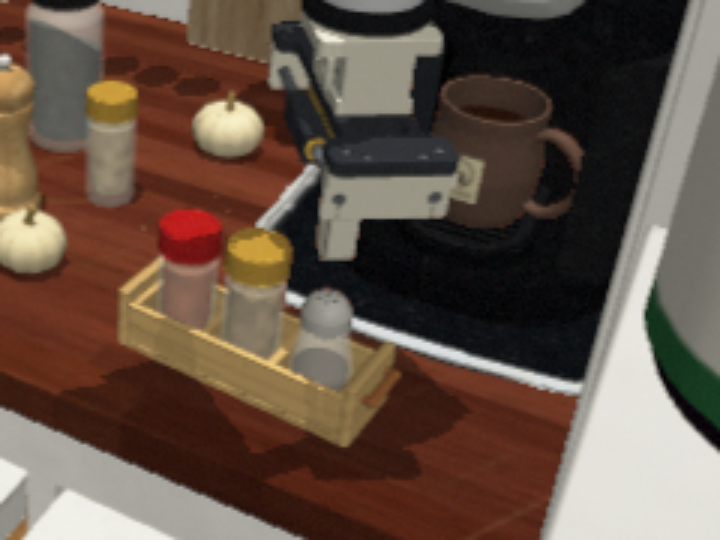

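The side view shows the fingertips at (338,258) just above the shaker's dome at (328,292), with clear air between. Holding for about 4 s.

```bash
python3 -m handwheel '[{"hand":0,"dx":0,"dy":0,"dz":0,"turn":0},{"hand":0,"dx":0,"dy":0,"dz":0,"turn":0},{"hand":0,"dx":0,"dy":0,"dz":0,"turn":0},{"hand":0,"dx":0,"dy":0,"dz":0,"turn":0},{"hand":0,"dx":0,"dy":0,"dz":0,"turn":0},{"hand":0,"dx":0,"dy":0,"dz":0,"turn":0},{"hand":0,"dx":0,"dy":0,"dz":0,"turn":0},{"hand":0,"dx":0,"dy":0,"dz":0,"turn":0},{"hand":0,"dx":0,"dy":0,"dz":0,"turn":0},{"hand":0,"dx":0,"dy":0,"dz":0,"turn":0},{"hand":0,"dx":0,"dy":0,"dz":0,"turn":0},{"hand":0,"dx":0,"dy":0,"dz":0,"turn":0},{"hand":0,"dx":0,"dy":0,"dz":0,"turn":0},{"hand":0,"dx":0,"dy":0,"dz":0,"turn":0},{"hand":0,"dx":0,"dy":0,"dz":0,"turn":0},{"hand":0,"dx":0,"dy":0,"dz":0,"turn":0},{"hand":0,"dx":0,"dy":0,"dz":0,"turn":0},{"hand":0,"dx":0,"dy":0,"dz":0,"turn":0},{"hand":0,"dx":0,"dy":0,"dz":0,"turn":0},{"hand":0,"dx":0,"dy":0,"dz":0,"turn":0}]'
python3 -m handwheel '[{"hand":0,"dx":0,"dy":0,"dz":0,"turn":0},{"hand":0,"dx":0,"dy":0,"dz":0,"turn":0},{"hand":0,"dx":0,"dy":0,"dz":0,"turn":0},{"hand":0,"dx":0,"dy":0,"dz":0,"turn":0},{"hand":0,"dx":0,"dy":0,"dz":0,"turn":0},{"hand":0,"dx":0,"dy":0,"dz":0,"turn":0},{"hand":0,"dx":0,"dy":0,"dz":0,"turn":0},{"hand":0,"dx":0,"dy":0,"dz":0,"turn":0},{"hand":0,"dx":0,"dy":0,"dz":0,"turn":0},{"hand":0,"dx":0,"dy":0,"dz":0,"turn":0},{"hand":0,"dx":0,"dy":0,"dz":0,"turn":0},{"hand":0,"dx":0,"dy":0,"dz":0,"turn":0},{"hand":0,"dx":0,"dy":0,"dz":0,"turn":0},{"hand":0,"dx":0,"dy":0,"dz":0,"turn":0},{"hand":0,"dx":0,"dy":0,"dz":0,"turn":0},{"hand":0,"dx":0,"dy":0,"dz":0,"turn":0},{"hand":0,"dx":0,"dy":0,"dz":0,"turn":0},{"hand":0,"dx":0,"dy":0,"dz":0,"turn":0},{"hand":0,"dx":0,"dy":0,"dz":0,"turn":0},{"hand":0,"dx":0,"dy":0,"dz":0,"turn":0}]'
python3 -m handwheel '[{"hand":0,"dx":0,"dy":0,"dz":0,"turn":0},{"hand":0,"dx":0,"dy":0,"dz":0,"turn":0},{"hand":0,"dx":0,"dy":0,"dz":0,"turn":0},{"hand":0,"dx":0,"dy":0,"dz":0,"turn":0},{"hand":0,"dx":0,"dy":0,"dz":0,"turn":0},{"hand":0,"dx":0,"dy":0,"dz":0,"turn":0},{"hand":0,"dx":0,"dy":0,"dz":0,"turn":0},{"hand":0,"dx":0,"dy":0,"dz":0,"turn":0},{"hand":0,"dx":0,"dy":0,"dz":0,"turn":0},{"hand":0,"dx":0,"dy":0,"dz":0,"turn":0}]'
python3 -c "
from go import *
go((471,-18,250),(435,-10,250),(403,175,250),(440,255,250))"
```

```text
clock: 6.08
eef_pos: [470.9, -19.3, 133.9]
orientation: [-0.0, 0.223, 0.975, -0.0]
wrist_force: [-0.5, -0.4, 0.4]
opening: 0.004
grip_force: 0.0
clock: 7.75
eef_pos: [470.9, -19.3, 134.0]
orientation: [0.0, 0.223, 0.975, -0.0]
wrist_force: [0.3, 0.3, -0.0]
opening: 0.003
grip_force: 0.0
clock: 8.58
eef_pos: [471.0, -19.3, 134.0]
orientation: [0.0, 0.223, 0.975, -0.0]
wrist_force: [-0.8, -0.5, 0.2]
opening: 0.002
grip_force: 0.0
clock 8.58 at [471.  -19.3 134. ] vmax 0.0024
(471, -18, 250) rows 3.0 [ 0.002  0.004 -0.387]
(435, -10, 250) rows 3.0 [ 0.121 -0.024 -0.387]
(403, 175, 250) rows 6.0 [ 0.486  0.484 -0.387]
(440, 255, 250) rows 8.0 [ 0.491  0.778 -0.387]
```

```bash
python3 -m handwheel '[{"hand":0,"dx":0,"dy":0,"dz":-0.1,"turn":0},{"hand":0,"dx":0,"dy":0,"dz":-0.387,"turn":0},{"hand":0,"dx":0,"dy":0,"dz":-0.387,"turn":0},{"hand":0,"dx":0,"dy":0,"dz":-0.387,"turn":0},{"hand":0,"dx":0,"dy":0,"dz":-0.387,"turn":0},{"hand":0,"dx":0.121,"dy":-0.024,"dz":-0.387,"turn":0},{"hand":0,"dx":0.486,"dy":0.484,"dz":-0.387,"turn":0},{"hand":0,"dx":0.486,"dy":0.484,"dz":-0.387,"turn":0},{"hand":0,"dx":0.486,"dy":0.484,"dz":-0.387,"turn":0},{"hand":0,"dx":0.486,"dy":0.484,"dz":-0.387,"turn":0},{"hand":0,"dx":0.486,"dy":0.484,"dz":-0.387,"turn":0},{"hand":0,"dx":0.486,"dy":0.484,"dz":-0.387,"turn":0},{"hand":0,"dx":0.491,"dy":0.778,"dz":-0.387,"turn":0},{"hand":0,"dx":0.491,"dy":0.778,"dz":-0.387,"turn":0},{"hand":0,"dx":0.491,"dy":0.778,"dz":-0.387,"turn":0},{"hand":0,"dx":0.491,"dy":0.778,"dz":-0.387,"turn":0},{"hand":0,"dx":0.491,"dy":0.778,"dz":-0.387,"turn":0}]'
python3 - <<'E'
from go import *
s=snapshot("wrist"); cv2.imwrite("pics/w2.png",s["color"])
for d in trace("wrist","stray_jar")[:3]:
    p=pts(s,d["mask"]); print(round(d["confidence"],2),d["bbox"])
    t=p[(p[:,2]>98)&(p[:,2]<112)]
    if len(t)>10: print(cv2.minEnclosingCircle(t[:,:2].astype(np.float32)),t.mean(0),t.max(0),t.min(0))
s=snapshot("top"); cv2.imwrite("pics/t2.png",s["color"])
go((481,295,250),(481,295,144))
E
```

```text
clock: 10.0
eef_pos: [439.9, 254.2, 248.9]
orientation: [-0.001, 0.223, 0.975, -0.001]
wrist_force: [0.3, -0.7, -0.0]
opening: 0.008
grip_force: 0.0
0.56 [344.6, 213.4, 53.9, 64.2]
((481.1219787597656, 294.9185791015625), 22.728914260864258) [480.12233584 295.11743711 104.01463467] [503.18985383 317.06501573 106.30268825] [458.73527061 272.92711243  98.02237147]
clock 10.15 at [439.9 253.8 250.1] vmax 0.0043
(481, 295, 250) rows 2.0 [-0.063  0.183  0.   ]
(481, 295, 144) rows 3.0 [-0.063  0.183  0.354]
```

View pics/w2.png

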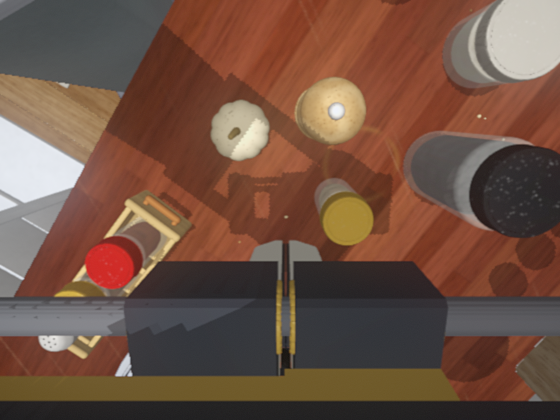

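View pics/t2.png

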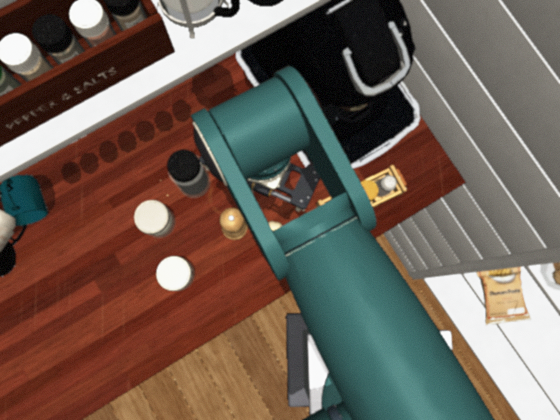

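The wrist view shows the stray jar's cap at (345,218), measured at (481,295) with its top at 106. The top view shows the wrist fork and cylinder near the shelf's front edge, so I'll check that clearance before going further.

```bash
python3 - <<'E'
from go import *
s=snapshot("top"); c=s["color"].astype(int); n=np.array([.89,.456])
p=pts(s,s["range_z"]>0); col=c.reshape(-1,3)[(s["range_z"]>0).ravel()]
g=(col[:,0]>col[:,2]+20)&(p[:,2]>150)&(p[:,0]>300)   # teal arm
a=p[g]
for z in range(300,760,40):
    q=a[(a[:,2]>=z)&(a[:,2]<z+40)]
    if len(q)>5: print("arm",z,len(q),"n-proj max",np.percentile(q[:,:2]@n,99).round(),"y",q[:,1].min().round(),np.percentile(q[:,1],99).round(),"x",np.percentile(q[:,0],99).round())
sh=p[(~g)&(p[:,2]>395)&(p[:,2]<460)&(p[:,1]>150)&(p[:,0]>400)&(col.min(1)>150)]
print("shelf",len(sh),np.percentile(sh[:,2],[5,50,95]))
for y in range(200,640,40):
    q=sh[abs(sh[:,1]-y)<20]
    if len(q)>5: print(y,"shelf min x",np.percentile(q[:,0],2).round(),"proj",np.percentile(q[:,:2]@n,2).round())
E
```

```text
arm 340 6 n-proj max 500.0 y 274.0 280.0 x 419.0
arm 460 180 n-proj max 472.0 y 217.0 260.0 x 415.0
arm 500 32 n-proj max 469.0 y 144.0 252.0 x 409.0
arm 540 2395 n-proj max 550.0 y 119.0 312.0 x 501.0
arm 580 11098 n-proj max 543.0 y 130.0 320.0 x 491.0
shelf 9686 [438.44271223 440.77925636 443.08537009]
200 shelf min x 652.0 proj 678.0
240 shelf min x 402.0 proj 464.0
280 shelf min x 608.0 proj 674.0
320 shelf min x 585.0 proj 672.0
360 shelf min x 562.0 proj 670.0
400 shelf min x 539.0 proj 667.0
440 shelf min x 515.0 proj 664.0
480 shelf min x 492.0 proj 662.0
520 shelf min x 469.0 proj 660.0
560 shelf min x 446.0 proj 658.0
600 shelf min x 422.0 proj 655.0
```

The arm would still have about 65 mm to the shelf, so proceeding.

```bash
python3 -m handwheel '[{"hand":0,"dx":-0.03,"dy":0.09,"dz":0,"turn":0},{"hand":0,"dx":-0.063,"dy":0.183,"dz":0,"turn":0},{"hand":0,"dx":-0.063,"dy":0.183,"dz":0,"turn":0},{"hand":0,"dx":-0.063,"dy":0.183,"dz":0.08,"turn":0},{"hand":0,"dx":-0.063,"dy":0.183,"dz":0.16,"turn":0},{"hand":0,"dx":-0.063,"dy":0.183,"dz":0.23,"turn":0},{"hand":0,"dx":-0.063,"dy":0.183,"dz":0.29,"turn":0},{"hand":0,"dx":-0.063,"dy":0.183,"dz":0.33,"turn":0},{"hand":0,"dx":-0.063,"dy":0.183,"dz":0.354,"turn":0},{"hand":0,"dx":-0.063,"dy":0.183,"dz":0.354,"turn":0},{"hand":0,"dx":-0.063,"dy":0.183,"dz":0.354,"turn":0},{"hand":0,"dx":-0.063,"dy":0.183,"dz":0.354,"turn":0}]'
python3 - <<'E'
from go import *
s=snapshot("side"); cv2.imwrite("pics/s3.png",s["color"])
go((481,295,144))
E
```

```text
clock: 11.2
eef_pos: [481.4, 296.2, 145.2]
orientation: [0.001, 0.224, 0.975, 0.001]
wrist_force: [0.2, -0.2, 0.8]
opening: 0.0
grip_force: 0.0
clock 11.25 at [481.4 296.3 145.1] vmax 0.003
(481, 295, 144) rows 1.0 [-0.001 -0.004  0.004]
```

View pics/s3.png

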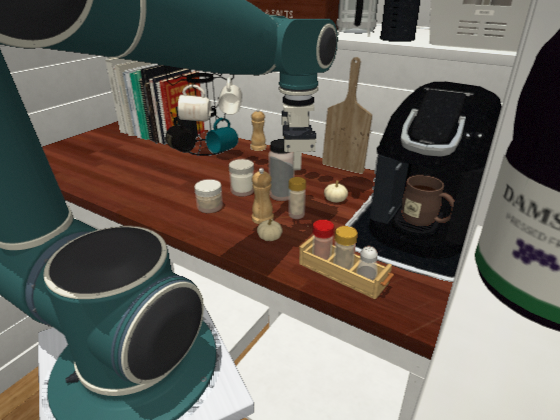

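The fingertips at (297,168) stand just above the stray jar's cap at (297,183), nothing has been disturbed, and the arm is clear. Holding for about 4 s, then handing in.

```bash
python3 -m handwheel '[{"hand":0,"dx":0,"dy":0,"dz":0,"turn":0},{"hand":0,"dx":0,"dy":0,"dz":0,"turn":0},{"hand":0,"dx":0,"dy":0,"dz":0,"turn":0},{"hand":0,"dx":0,"dy":0,"dz":0,"turn":0},{"hand":0,"dx":0,"dy":0,"dz":0,"turn":0},{"hand":0,"dx":0,"dy":0,"dz":0,"turn":0},{"hand":0,"dx":0,"dy":0,"dz":0,"turn":0},{"hand":0,"dx":0,"dy":0,"dz":0,"turn":0},{"hand":0,"dx":0,"dy":0,"dz":0,"turn":0},{"hand":0,"dx":0,"dy":0,"dz":0,"turn":0},{"hand":0,"dx":0,"dy":0,"dz":0,"turn":0},{"hand":0,"dx":0,"dy":0,"dz":0,"turn":0},{"hand":0,"dx":0,"dy":0,"dz":0,"turn":0},{"hand":0,"dx":0,"dy":0,"dz":0,"turn":0},{"hand":0,"dx":0,"dy":0,"dz":0,"turn":0},{"hand":0,"dx":0,"dy":0,"dz":0,"turn":0},{"hand":0,"dx":0,"dy":0,"dz":0,"turn":0},{"hand":0,"dx":0,"dy":0,"dz":0,"turn":0},{"hand":0,"dx":0,"dy":0,"dz":0,"turn":0},{"hand":0,"dx":0,"dy":0,"dz":0,"turn":0}]'
python3 -m handwheel '[{"hand":0,"dx":0,"dy":0,"dz":0,"turn":0},{"hand":0,"dx":0,"dy":0,"dz":0,"turn":0},{"hand":0,"dx":0,"dy":0,"dz":0,"turn":0},{"hand":0,"dx":0,"dy":0,"dz":0,"turn":0},{"hand":0,"dx":0,"dy":0,"dz":0,"turn":0},{"hand":0,"dx":0,"dy":0,"dz":0,"turn":0},{"hand":0,"dx":0,"dy":0,"dz":0,"turn":0},{"hand":0,"dx":0,"dy":0,"dz":0,"turn":0},{"hand":0,"dx":0,"dy":0,"dz":0,"turn":0},{"hand":0,"dx":0,"dy":0,"dz":0,"turn":0},{"hand":0,"dx":0,"dy":0,"dz":0,"turn":0},{"hand":0,"dx":0,"dy":0,"dz":0,"turn":0},{"hand":0,"dx":0,"dy":0,"dz":0,"turn":0},{"hand":0,"dx":0,"dy":0,"dz":0,"turn":0},{"hand":0,"dx":0,"dy":0,"dz":0,"turn":0},{"hand":0,"dx":0,"dy":0,"dz":0,"turn":0},{"hand":0,"dx":0,"dy":0,"dz":0,"turn":0},{"hand":0,"dx":0,"dy":0,"dz":0,"turn":0},{"hand":0,"dx":0,"dy":0,"dz":0,"turn":0},{"hand":0,"dx":0,"dy":0,"dz":0,"turn":0}]'
python3 -m handwheel '[{"hand":0,"dx":0,"dy":0,"dz":0,"turn":0},{"hand":0,"dx":0,"dy":0,"dz":0,"turn":0},{"hand":0,"dx":0,"dy":0,"dz":0,"turn":0},{"hand":0,"dx":0,"dy":0,"dz":0,"turn":0},{"hand":0,"dx":0,"dy":0,"dz":0,"turn":0},{"hand":0,"dx":0,"dy":0,"dz":0,"turn":0},{"hand":0,"dx":0,"dy":0,"dz":0,"turn":0},{"hand":0,"dx":0,"dy":0,"dz":0,"turn":0},{"hand":0,"dx":0,"dy":0,"dz":0,"turn":0},{"hand":0,"dx":0,"dy":0,"dz":0,"turn":0}]'
python3 -c "
from station import ticket
print(ticket.sign_off())"
```

```text
clock: 12.92
eef_pos: [481.0, 296.1, 143.9]
orientation: [0.0, 0.223, 0.975, 0.0]
wrist_force: [0.1, 0.4, 0.6]
opening: 0.003
grip_force: 0.0
clock: 14.58
eef_pos: [481.0, 296.1, 143.9]
orientation: [0.0, 0.224, 0.975, -0.0]
wrist_force: [0.5, 0.4, -0.8]
opening: 0.002
grip_force: 0.0
clock: 15.42
eef_pos: [481.0, 296.1, 143.8]
orientation: [-0.0, 0.224, 0.975, -0.0]
wrist_force: [-0.9, 0.6, -0.1]
opening: 0.005
grip_force: 0.0
the job is handed in; nothing more can be done
None
```

The arm pointed about 3 cm above the salt shaker and then the stray spice jar, about 4 s each, and was still pointing at the jar at hand-in (15.4 s); the force readings and pictures showed no contact.

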